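# Latch a drawbar hook onto a hitch pin

### The job

Pick up the drawbar hook with the sprung latch from the bench, slide its mouth under the broad head of the hitch plate's pin and push it gently home until the latch flips shut behind the pin. Then pull the hook back gently but firmly until the shut latch is taking the pull of the pin, to prove that it holds, and leave the hook lying flat on the hitch plate. Never force the hook against the pin, and leave the nut, tape roll, plain fork and wrench lying around them where they are.

Things in the scene. Friction and masses are not known exactly. Their poses are not given: they have to be found in the camera images.
- hook: Loose bare-steel drawbar hook, 0.5 to 0.8 kg, lying flat on the bench: 183 mm long, jaw 56 mm wide, 16 mm thick. Origin: centre of its seat (axis of the 16 mm pin when it touches the mouth's bottom), on the underside; x points out of the mouth, z up. Behind the jaw are the grip, a 22 mm bar and a round 42 mm eye ending at x = -137. Centre of mass about x = -52.
- mouth (a point): Middle between the prong tips, 46 mm in front (+x) of the hook's origin, 8 mm above its underside. The mouth: a gap 19.5 mm wide (y -9.75 to 9.75), its flat bottom at x = -8 mm, straight sides out to x = 36, then flared at 45 degrees to 39 mm wide at x = 46.
- grip (a point): Point on the hook's grip, between the fingers when held: x = -63, 26 mm above the underside. The grip is an upright web 14 mm thick (along y: the fingers close that way), 34 mm tall, 22 mm long (x -74 to -52) between two collars 28 mm wide, 6 mm thick, as tall as the web, that stop the fingers from slipping along it.
- eye (a point): Middle of the room that a latched pin has in the mouth: 7.5 mm in front (+x) of the hook's origin, 8 mm above the underside. Once the latch is shut behind the pin, the hook can be drawn back about 15 mm until the pin bears on the latch from inside.
- latch (a joint): Angle of the hook's sprung latch (rad): 0 shut against its stop, 1.22 folded fully into the mouth. It folds only inward. A pin coming in swings it to about 1.1 against a light spring (about 1.5 N at the tip at first, 4 N when folded); it flips back to 0 only when the pin is within about 2 mm of the mouth's bottom.
- latch_tip (a point): Free end of the latch, a dark steel finger 22.5 mm long, 4 mm thick, hinged at x = 30, y = -13 mm of the hook. Shut, it lies across the mouth, slanting 20 degrees inward (tip at x = 23, y = 6).
- hitch: Dark steel hitch plate bolted to the bench, 180 x 100 mm, 12 mm thick, origin on its underside; x points from its open edge (x = -105 mm) to an upright plate, 60 mm tall, along the far edge (x 75 to 87); z up. A headed pin is clamped in its slot. The hook goes on from the open edge, along +x. More than 20 N of the hook or its latch on the pin, in any direction, damages them.
- slot_mid (a point): Middle of the slot, on the plate's top face, 12 mm above the bench. The slot runs along the hitch's x. The pin stands upright on the slot's centre line (hitch y = 0), but clamped anywhere up to 25 mm either way from this point: its place along x is not measured, it must be found by touch or sight. It does not move.
- pin_line (a point): 12 mm above slot_mid, half way up the room under the pin's head. The pin: round steel, 16 mm diameter, a neck of 24 mm between the plate and the underside of a round head of 38 mm diameter, 10 mm thick, whose top is 46 mm above the bench.
- nut: Loose hexagon nut 34 mm across, bystander.
- tape_roll: Loose grey ring of tape, 68 mm across, 24 mm tall, bystander.
- fork_end: Loose plain open steel fork, 118 mm long, without latch or grip, bystander.
- wrench: Loose steel wrench 190 mm long, bystander.
Things that resemble listed ones, but are neither listed nor needed, are in the scene too. Leave any purple look-alike of the hook alone. There is more than one size of the hitch; the job needs the larger.

How it is judged:
On the way, in this order (a step that is already met when the one before it is completed fails the run):
1. the pin swings the hook's latch open (value of joint latch above 0.7 rad and contact force between latch and pin above 0.2 N).
2. the pin is inside the mouth under its head and the latch has flipped shut behind it (horizontal distance between eye and pin below 0.014 m and z of hook in the frame of hitch between 0.008 and 0.022 m and value of joint latch below 0.1 rad), for 0.1 s.
3. the hook is pulled back so that the pin pulls on the shut latch with more than 4 N (all of step 2 and contact force between latch and pin above 4 N), for 0.1 s.
At the end, for the whole second after the job is handed in: The hook lies flat (within 0.08 rad) and still on the hitch plate, its eye point within 14 mm (horizontally) of the axis of the pin so that the pin is inside the mouth, and the latch is shut (below 0.1 rad) (all of step 2 and angle between hook's own z axis and vertical below 0.08 rad and linear speed of hook below 0.02 m/s); the robot touches nothing.
It fails at once if the hook is forced against the hitch pin with more than 20 N (contact force between hook and pin above 20 N).
It fails at once if a bystander is moved more than 30 mm (distance of any of nut, tape_roll, fork_end, wrench from where it was at the start of the episode above 0.03 m).
It also fails if it takes over 69 s, if anything falls off the work surface, if the arm or the gripper's body presses on something with over 40 N, if the wrist force passes 120 N, or if a joint passes its speed limit or range.

### The arm

A 6-joint arm with a two-finger parallel gripper is mounted at the origin on the work surface. World frame = base frame: x ahead of the robot, y to its left, z up, the work surface at z = 0. Lengths are in m, angles in rad, forces in N, time in s.
With the tool pointing down it reaches from about 0.375 to 0.975 m from the base axis. Payload 3.8 kg.
Tool frame: the origin (TCP) lies on the centre line of the jaws, within the pads' length; the fingertips stand bot.tip_reach ahead of it and the grasp point (between the pads) lies 2 mm behind it (bot.tip_reach is the distance from the TCP to the fingertips, in m); z points along the fingers, y is the line along which they close (so a half turn about z gives the same grasp; the last joint's range is limited). The gripper opens to 88 mm and grips with 3 to 60 N. Pads are 18 mm wide; open, the fingers measure 123 mm over their backs; the gripper's body (75 mm by 187 mm) begins 45 mm behind the grasp point.
Start: joints at [-1.381, 0.264, 1.604, -0, 1.274, -0.037], TCP at [0.152, -0.658, 0.227] pointing down, gripper open.
Joint ranges: [-2.63, 2.63], [-0.94, 2.18], [0.31, 2.57], [-1.31, 4.45], [0, 2.66], [-2.55, 2.55]. Speed limits (rad/s): [2.57, 2.57, 3.14, 3.14, 3.14, 3.14].

### API

Orientations are given as a rotation vector (axis times angle).
In Python, from rig import bot, ik, capture, order gives the robot as it stands. Calls block until the motion is done:
- bot.goto(position, orientation): joint-space move of the TCP to a pose.
- bot.movel(position, rate=0.15, attitude=None, f_stop=None): straight line of the TCP; attitude=None keeps the orientation; rate is the mean speed in m/s. With f_stop (N) it stops when the force on the tool has changed by that much, and returns True; else False.
- bot.goto_joints(angles): joint-space move.
- bot.let_go() and bot.clamp(effort=None): open the fingers fully, or close them until they stop; effort is the grip in N (None keeps the last).
- bot.hold(seconds).
- ik(position, orientation): joint angles nearest the present ones, or None.
- bot.get_obs(): the state.
- capture(name): name is "scene" or "side" or "wrist"; returns a dict with "pixels" (480x640x3 uint8, red, green, blue), "K" (3x3 intrinsics, pixels), "k1" (the pictures are not rectified: a ray, as slopes to the right and down, at radius r is drawn at 1 + k1 r^2 times it, then the intrinsics apply), "R" (3x3) and "t" (3): a world point X has camera coordinates R X + t. Camera axes: x right, y down, z forward; pixel columns grow to the right and rows downward; lengths in m; the calibration is good to about 2 mm. A picture is of the moment at which its call begins. There is no depth.
A pose or a line that the arm cannot do raises bot.PlanningError and nothing moves.
- order.hand_in(): hands the job in; it is judged then, once.
The state is a dict: "clock": time; "qpos": joint angles; "qd": joint speeds; "joint_torque": joint torques, N m; "tool_pos": TCP position; "eef_rot": TCP orientation; "force": force on the tool from outside, world axes, zero at the start; "ft_torque": the same for the moment, N m; "opening": opening from 0.0 (shut) to 1.0 (fully open); "finger_force": force on a finger pad.
Only numpy, scipy, OpenCV 4.12 (cv2) and the standard library are available. Lean on these libraries where they do the work, as an engineer would, in place of code of your own. Each camera call takes 0.05 s, during which the arm holds its last target. There are 200 camera calls.

## Working session

There is one attempt and no reset: what is moved stays moved. The work goes in short steps, each a Python script; the robot and the scene stay as the last script left them, time stands still between calls to the robot, and variables do not carry over. Pictures are saved under pics/ and viewed, at most 10 in all, crops included, and the job is handed in when it is done.

```bash
mkdir -p pics; ls; cat > h.py <<'E'
import numpy as np, cv2
from rig import bot, ik, capture, order
def snap(n,f):
    c=capture(n); cv2.imwrite(f'pics/{f}.png',c['pixels'][:,:,::-1]); np.savez(f'pics/{f}.npz',**{k:c[k] for k in('pixels','K','k1','R','t')}); return c
def ray(c,uv):
    k=float(c['k1']); p=cv2.undistortPoints(np.array([[uv]],float),c['K'],np.array([k,0,0,0,0.]))[0,0]
    R=np.array(c['R']); return -R.T@c['t'], R.T@np.array([p[0],p[1],1])
def at(c,uv,z):
    o,d=ray(c,uv); return o+d*(z-o[2])/d[2]
def proj(c,X):
    p=c['R']@np.array(X)+c['t']; s=p[:2]/p[2]; s=s*(1+float(c['k1'])*(s@s)); return (c['K']@np.array([s[0],s[1],1]))[:2]
E
python3 - <<'E'
from h import *
for n in('scene','side'):
    c=snap(n,n+'0'); print(n,-c['R'].T@c['t'],c['K'][0,0],c['k1'])
o=bot.get_obs(); print(o['clock'],o['eef_rot'],bot.tip_reach)
E
```

```text
pics
scene [ 0.95555138 -0.61385868  0.66937931] 474.83468653768415 0.04222725674650693
side [0.34596969 0.68210674 0.88495628] 546.1734710390416 0.0309934555255877
0.1 [-3.11942422e+00 -3.55260915e-01  2.49410683e-04] 0.017
```

View pics/scene0.png

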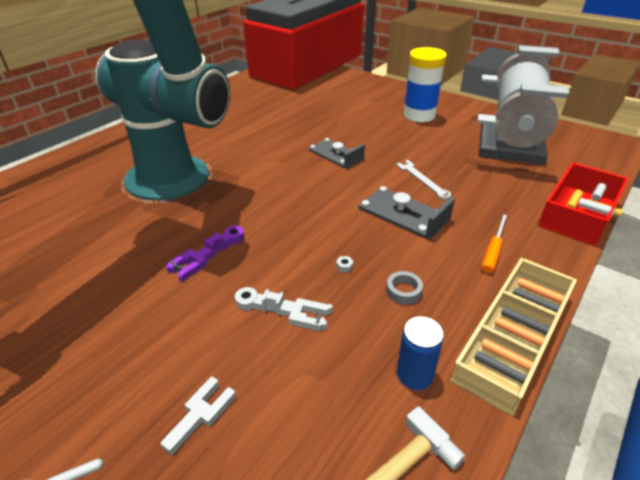

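View pics/side0.png

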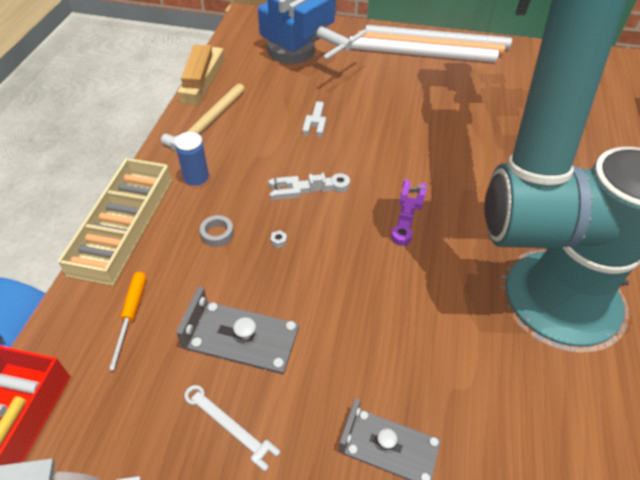

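The scene picture shows the steel hook at (245..330, 290..325) and the large hitch at (360..455, 190..235). In the side picture the hook spans (270..350, 175..198), with its eye at (341,181). The large hitch is at (180..298, 290..370), with its pin head at (244,328). The purple look-alike and the small hitch are clear of both.

```bash
python3 - <<'E'
from h import *
s=dict(np.load('pics/side0.npz'));w=dict(np.load('pics/scene0.npz'))
print('hook eye',at(s,(341,181),.016),at(w,(246,297),.016))
print('hook tips',at(s,(270,187),.016),at(w,(330,316),.016))
print('pin head',at(s,(244,327),.046),at(w,(402,199),.046))
print('bolts side',[at(s,p,.016)[:2].round(3) for p in((291,325),(279,362),(203,311),(194,343))])
print('nut',at(s,(279,239),.01),'tape',at(s,(216,230),.02),'wrench',at(s,(194,395),.005),at(s,(265,455),.005))
E
```

```text
hook eye [ 0.47139867 -0.2014879   0.016     ] [ 0.47558283 -0.2006057   0.016     ]
hook tips [ 0.62288135 -0.14676616  0.016     ] [ 0.62946239 -0.14498842  0.016     ]
pin head [0.56505563 0.22610162 0.046     ] [0.5734901  0.21542991 0.046     ]
bolts side [array([0.491, 0.187]), array([0.493, 0.263]), array([0.657, 0.194]), array([0.65 , 0.261])]
nut [ 0.56587879 -0.00983253  0.01      ] tape [0.69719776 0.00400701 0.02      ] wrench [0.61862612 0.3474012  0.005     ] [0.47538852 0.41538804 0.005     ]
```

```bash
cat >> h.py <<'E'
from scipy.spatial.transform import Rotation as Ro
def down(yaw):
    c,s=np.cos(yaw),np.sin(yaw); return Ro.from_matrix(np.array([[c,s,0],[s,-c,0],[0,0,-1]])).as_rotvec()
E
python3 - <<'E'
from h import *
for y in(.35,.35+np.pi,.35-np.pi,0,np.pi):
    for p in((.523,-.183,.22),(.45,.22,.25)): print(round(y,2),p,ik(p,down(y)))
bot.goto([.523,-.183,.25],down(.35))
c=snap('wrist','w1'); print(-c['R'].T@c['t'],bot.get_obs()['clock'],c['k1'])
E
```

```text
0.35 (0.523, -0.183, 0.22) [-0.38154317  0.04030395  1.87268696  0.          1.22860174  0.83925316]
0.35 (0.45, 0.22, 0.25) [ 0.40498818 -0.08382044  1.93850004  0.          1.28691305  1.6257845 ]
3.49 (0.523, -0.183, 0.22) [-0.38154317  0.04030395  1.87268696  0.          1.22860174 -2.3023395 ]
3.49 (0.45, 0.22, 0.25) [ 4.04988177e-01 -8.38204421e-02  1.93850004e+00 -4.44089210e-16
  1.28691305e+00 -1.51580815e+00]
-2.79 (0.523, -0.183, 0.22) [-0.38154317  0.04030395  1.87268696  0.          1.22860174 -2.3023395 ]
-2.79 (0.45, 0.22, 0.25) [ 4.04988177e-01 -8.38204421e-02  1.93850004e+00 -4.44089210e-16
  1.28691305e+00 -1.51580815e+00]
0 (0.523, -0.183, 0.22) [-3.81543168e-01  4.03039536e-02  1.87268696e+00 -4.44089210e-16
  1.22860174e+00  1.18925316e+00]
0 (0.45, 0.22, 0.25) [ 4.04988177e-01 -8.38204421e-02  1.93850004e+00 -4.44089210e-16
  1.28691305e+00  1.97578450e+00]
3.14 (0.523, -0.183, 0.22) [-0.38154317  0.04030395  1.87268696  0.          1.22860174 -1.9523395 ]
3.14 (0.45, 0.22, 0.25) [ 4.04988177e-01 -8.38204421e-02  1.93850004e+00 -4.44089210e-16
  1.28691305e+00 -1.16580815e+00]
[ 0.59601129 -0.15684493  0.40797401] 2.3083 -0.07270064884601055
```

View pics/w1.png

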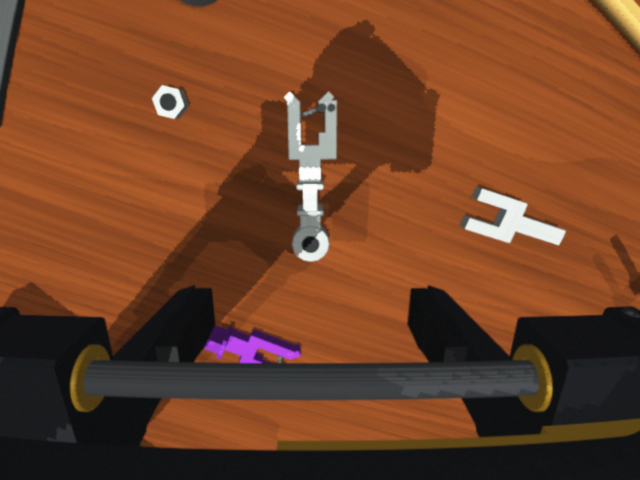

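The wrist picture shows the hook with its eye at (311,244) and prong tips at (290,96) and (331,97). The collars are at rows ~183 and ~212, and the nut and fork are well clear.

```bash
python3 - <<'E'
from h import *
c=dict(np.load('pics/w1.npz'))
e=at(c,(311,244),.016)
# small contour check of bright, unsaturated pixels
hsv=cv2.cvtColor(c['pixels'],cv2.COLOR_RGB2HSV); m=((hsv[...,1]<60)&(hsv[...,2]>95)).astype(np.uint8); m[:, :270]=0;m[:,350:]=0;m[275:]=0;m[:80]=0
for v in range(90,266,6):
    u=np.where(m[v])[0]; print(v,(u.min(),u.max(),len(u)) if len(u) else None,end=' ')
tips=(at(c,(290,96),.016)+at(c,(331,97),.016))/2
ax=tips-e; L=np.hypot(*ax[:2]); print('\neye',e,'tips',tips,'L',L,'yaw',np.arctan2(ax[1],ax[0]))
u=ax/L; 
for v in(183,212): p=at(c,(311,v),.034); print('collar x',(p-e)@u*1000-116)
E
python3 -c "
import cv2;a=cv2.imread('pics/w1.png')[80:270,250:370];cv2.imwrite('pics/w1c.png',cv2.resize(a,None,fx=3.1,fy=3.1,interpolation=cv2.INTER_CUBIC))"
```

```text
90 None 96 (np.int64(284), np.int64(333), 22) 102 (np.int64(287), np.int64(336), 32) 108 (np.int64(287), np.int64(336), 19) 114 (np.int64(288), np.int64(336), 29) 120 (np.int64(288), np.int64(336), 25) 126 (np.int64(288), np.int64(336), 25) 132 (np.int64(288), np.int64(336), 30) 138 (np.int64(288), np.int64(336), 32) 144 (np.int64(288), np.int64(336), 33) 150 (np.int64(289), np.int64(336), 48) 156 (np.int64(289), np.int64(336), 48) 162 (np.int64(299), np.int64(320), 22) 168 (np.int64(299), np.int64(320), 22) 174 (np.int64(299), np.int64(320), 22) 180 (np.int64(299), np.int64(320), 22) 186 (np.int64(296), np.int64(323), 28) 192 (np.int64(302), np.int64(317), 16) 198 (np.int64(302), np.int64(317), 16) 204 (np.int64(302), np.int64(317), 16) 210 (np.int64(302), np.int64(322), 21) 216 (np.int64(300), np.int64(320), 21) 222 (np.int64(300), np.int64(320), 21) 228 (np.int64(300), np.int64(320), 21) 234 (np.int64(295), np.int64(326), 32) 240 (np.int64(293), np.int64(328), 22) 246 (np.int64(293), np.int64(328), 20) 252 (np.int64(295), np.int64(326), 32) 258 (np.int64(300), np.int64(320), 21) 264 None 
eye [ 0.47374796 -0.20130711  0.016     ] tips [ 0.62205379 -0.14688236  0.016     ] L 0.15797681092104168 yaw 0.35171780934942465
collar x -43.79245451015474
collar x -74.46668535929946
```

View pics/w1c.png

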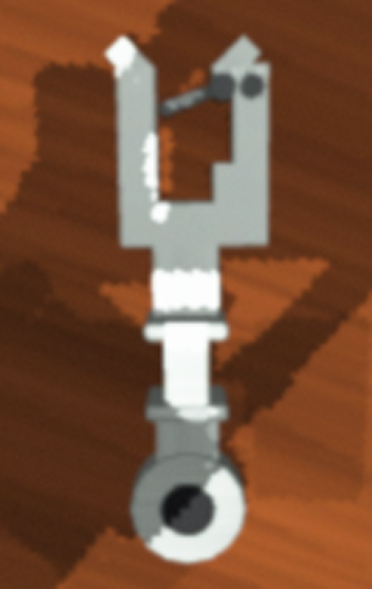

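The crop shows the web at full-image column 309.5, between the front collar's rear edge (row ~190) and the rear collar's top front edge (row ~210.6). The latch is dark and shut, hinged on the right prong.

```bash
python3 - <<'E'
from h import *
c=dict(np.load('pics/w1.npz'))
a,b=at(c,(309.9,190),.034),at(c,(309.9,210.6),.034); g=(a+b)/2; print('web len',np.linalg.norm(a-b),'grip',g)
j=at(c,(312,(96+93)/2),.016); bk=(at(c,(288.5,159),.016)+at(c,(336.5,159),.016))/2
f=(at(c,(288,130),.016)+at(c,(336.5,130),.016))/2; e=at(c,(310.5,244),.016)
w=np.linalg.norm(at(c,(287.5,130),.016)-at(c,(336.7,130),.016)); d=f-e; yaw=np.arctan2(d[1],d[0]); print('jaw w',w,'yaw',yaw, 'grip-eye along', np.hypot(*(g-e)[:2]))
np.save('grip.npy',[g[0],g[1],yaw])
bot.goto([g[0],g[1],.10],down(yaw)); bot.movel([g[0],g[1],.026],rate=.08,f_stop=8)
bot.clamp(25); o=bot.get_obs(); print(o['tool_pos'],o['opening'],o['finger_force'],o['force'])
np.save('f0.npy',o['force'])
bot.movel([g[0],g[1],.16]); 
bot.goto([.42,.22,.22],down(0)); c=snap('wrist','w2'); o=bot.get_obs(); print(o['clock'],o['opening'],o['force'])
E
```

```text
web len 0.021881653338703486 grip [ 0.52409605 -0.18178688  0.034     ]
jaw w 0.05116077652826679 yaw 0.3335777263529436 grip-eye along 0.053990583561332524
[ 0.5241073  -0.18179463  0.02602216] 0.005102541132341867 0.0 [ 0.98264747  0.24553177 -0.37098849]
7.975 0.005725203539999516 [-0.22056005  0.38692233 -0.11534319]
```

View pics/w2.png

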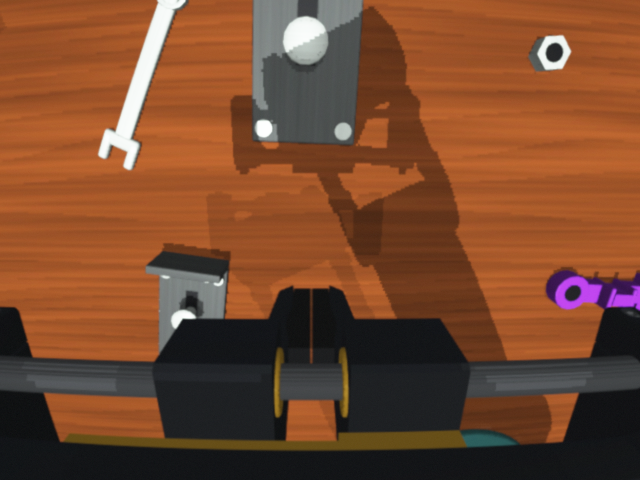

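The gripper closed on nothing: the opening is 0.005. The wrist picture shows the hitch's near part, with the pin head at (306,40) and bolts at (264,129) and (343,131), but no hook in the hand. I'll check where the hook is.

```bash
python3 - <<'E'
from h import *
s=snap('side','side1'); s0=dict(np.load('pics/side0.npz'))
w=dict(np.load('pics/w1.npz'))
print('tcp in w1',proj(w,[.523,-.183,.25]),'grip reproj side',proj(s,[.5241,-.1818,.034]))
a=np.hstack([cv2.resize(x['pixels'][140:240,240:370],None,fx=3,fy=3,interpolation=cv2.INTER_CUBIC) for x in (s0,s)])
cv2.imwrite('pics/cmp.png',a[:,:,::-1])
E
```

```text
tcp in w1 [310.23585389 293.72621464] grip reproj side [316.51391398 177.49991742]
```

View pics/cmp.png

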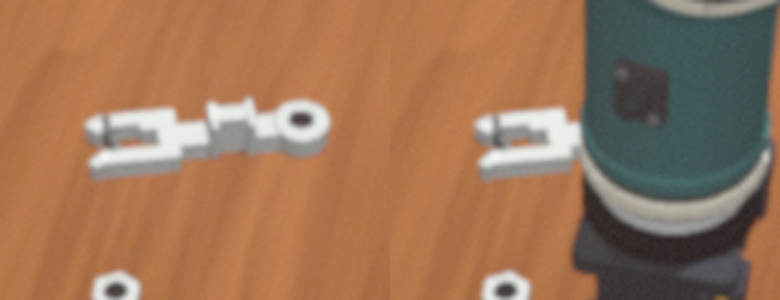

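The hook has not moved, and the reprojected grip point (316,177) sits on its web, so the measurement holds. I'll take the hitch view now with the empty hand, then grasp again and check each stage.

```bash
python3 - <<'E'
from h import *
bot.let_go()
bot.goto([.49,.22,.25],down(0)); snap('wrist','w3')
g=np.load('grip.npy')
bot.goto([g[0],g[1],.10],down(g[2])); print(bot.get_obs()['opening'])
print(bot.movel([g[0],g[1],.024],rate=.08,f_stop=8)); c=snap('wrist','w4')
o=bot.get_obs(); print(o['tool_pos'],o['opening'],o['force'],o['clock'])
bot.clamp(25); 
for i in range(3):
    o=bot.get_obs(); print(o['opening'],o['finger_force'],o['force'],o['clock']); bot.hold(.1)
snap('wrist','w5')
E
python3 -c "
import cv2,numpy as np
a=[cv2.imread('pics/%s.png'%n) for n in('w4','w5')]
cv2.imwrite('pics/cmp2.png',np.hstack([x[100:400,120:520] for x in a]))"
```

```text
0.9987091444830286
False
[ 0.52477976 -0.18207834  0.02472428] 0.9995377232009051 [-0.08479841 -0.28717095  0.33350509] 12.5333
0.005433484222888938 0.0 [ 0.20167675 -0.07827734  0.37884853] 13.8333
0.008729822703859007 0.0 [-0.16508128 -0.49311131  0.53055695] 13.9333
0.003869007215166567 0.0 [-0.37278394  0.35575141 -0.55586449] 14.0333
```

View pics/cmp2.png

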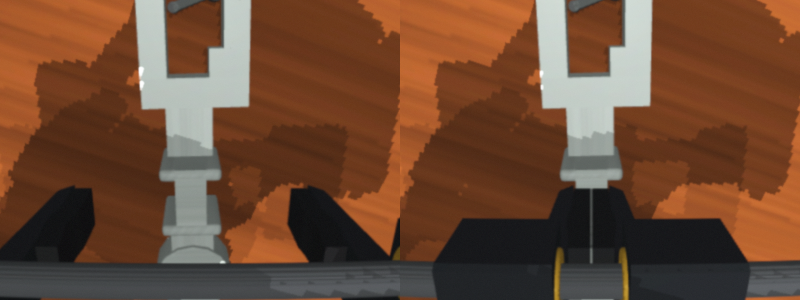

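View pics/w3.png

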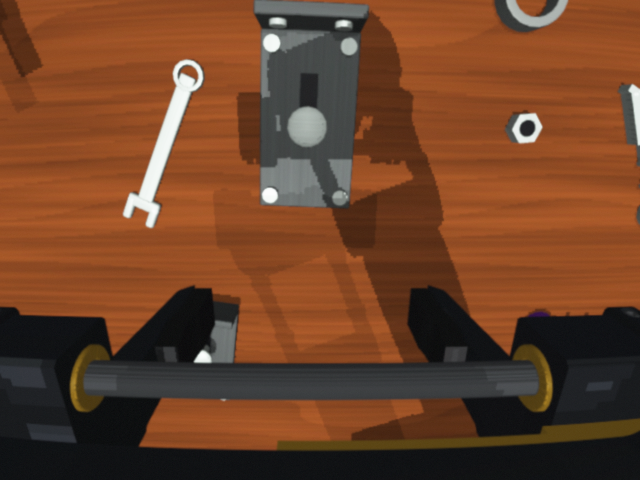

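In the left half the open fingertips look about level with the web top. In the right half they have closed above or behind it, so the tips are not where I assumed. The hitch picture shows the pin head at (307,127), bolts at (272,43), (349,46), (270,195) and (340,198), and the near edge at row ~206. I'll check the fingertip height.

```bash
python3 - <<'E'
from h import *
o=bot.get_obs(); print(o['tool_pos'],o['eef_rot'],down(np.load('grip.npy')[2]),bot.tip_reach)
c=dict(np.load('pics/w5.npz')); g=np.load('grip.npy'); u=np.array([np.cos(g[2]),np.sin(g[2]),0])
P=o['tool_pos']; print('cam rel',(-c['R'].T@c['t'])-P)
for dx in(-9,0,9):
    print(dx,[(z,proj(c,[*(P+u*dx/1e3)[:2],z]).round(0)) for z in(.008,.016,.025,.034,.045)])
for v in(250,255,258,278,280,285): print(v,(at(c,(311,v),.034)-P)@u*1000)
# web column width check, w4
c=dict(np.load('pics/w4.npz'))
for z in(.0,.016,.034): print(z,'collar w',np.linalg.norm(at(c,(281,280),z)-at(c,(341,280),z)),'finger gap',np.linalg.norm(at(c,(213,300),z)-at(c,(409,300),z)),'jaw',np.linalg.norm(at(c,(258,180),z-.018)-at(c,(369,180),z-.018)))
E
```

```text
[ 0.52410259 -0.18181595  0.02402381] [3.09792155e+00 5.21612993e-01 4.12350198e-05] [3.09799662 0.52155664 0.        ] 0.017
cam rel [0.07353413 0.02585228 0.15801972]
-9 [(0.008, array([312., 296.])), (0.016, array([312., 303.])), (0.025, array([312., 312.])), (0.034, array([312., 322.])), (0.045, array([312., 335.]))]
0 [(0.008, array([312., 281.])), (0.016, array([312., 287.])), (0.025, array([312., 295.])), (0.034, array([312., 304.])), (0.045, array([312., 316.]))]
9 [(0.008, array([312., 265.])), (0.016, array([312., 271.])), (0.025, array([312., 278.])), (0.034, array([312., 286.])), (0.045, array([312., 297.]))]
250 26.115779233097477
255 23.821292322823293
258 22.434588709758177
278 12.989611895902394
280 12.02520952609796
285 9.597701746173762
0.0 collar w 0.03282968112446216 finger gap 0.10990662709151552 jaw 0.06134659248800884
0.016 collar w 0.02995422303040159 finger gap 0.10028021923019408 jaw 0.05645537796161036
0.034 collar w 0.026719332674583374 finger gap 0.0894505103862074 jaw 0.050952761619412104
```

The fingertip gap (88 mm) and the front tip edge both put the fingertips at reported z ≈ 0.035, about 28 mm above where `tip_reach` says. They closed over the top of the web. I'll find the real tip height by a gentle guarded touch on the bench.

```bash
python3 - <<'E'
from h import *
bot.let_go(); g=np.load('grip.npy'); p=lambda z:[g[0],g[1],z]
bot.movel(p(.010),rate=.06,f_stop=5)
hit=bot.movel(p(-.03),rate=.025,f_stop=4); o=bot.get_obs(); print(hit,o['tool_pos'],o['force'],o['clock'])
if hit:
    z=o['tool_pos'][2]+.006; bot.movel(p(z),rate=.03); bot.clamp(25); o=bot.get_obs(); print(o['tool_pos'],o['opening'],o['finger_force'],o['force'],o['clock']); snap('wrist','w6')
E
```

```text
True [ 0.52402701 -0.18179877 -0.01138416] [-1.19737873  0.74980984  5.59734462] 16.8167
[ 0.52413736 -0.18183592 -0.00536658] 0.15637760202238069 24.89713853225112 [0.21289927 0.08257008 0.75020468] 18.3
```

The bench was touched at reported z = -0.011, which confirms a 28 mm tip offset. The web is now held: the opening of 0.156 is 13.8 mm and the force is 25 N. With the hook underside at z = 0 the TCP reads -0.0054, so I'll use that as the height reference. Next I'll work out the pin and plate from the pictures already taken.

```bash
python3 - <<'E'
from h import *
w=dict(np.load('pics/w3.npz'));s=dict(np.load('pics/side0.npz'));sc=dict(np.load('pics/scene0.npz'))
hsv=cv2.cvtColor(w['pixels'],cv2.COLOR_RGB2HSV)
B=[at(w,p,.014)[:2] for p in((272,43),(349,46),(270,195),(340,198))]; B=np.array(B); print('bolts w3',B.round(4).tolist())
print('spans',np.linalg.norm(B[0]-B[1]),np.linalg.norm(B[2]-B[3]),np.linalg.norm(B[0]-B[2]))
far,near=(B[0]+B[1])/2,(B[2]+B[3])/2; d=far-near; print('axis yaw',np.arctan2(d[1],d[0]),'mid',(far+near)/2)
print('pin w3',at(w,(307,127),.046))
C=np.array([at(s,p,.014)[:2] for p in((203,311),(194,343),(291,325),(279,362))]); C=C[[1,0,3,2]]
far,near=(C[0]+C[1])/2,(C[2]+C[3])/2; d=far-near; print('side yaw',np.arctan2(d[1],d[0]),'mid',(far+near)/2,'spans',np.linalg.norm(C[0]-C[1]),np.linalg.norm(d))
# head centres from brightness blobs in static views
for n,c,(u,v) in(('side',s,(244,328)),('scene',sc,(402,200)),('w3',w,(307,127))):
    h=cv2.cvtColor(c['pixels'],cv2.COLOR_RGB2HSV); m=((h[...,1]<70)&(h[...,2]>(120 if n=='w3' else 150))).astype(np.uint8)
    k,l,st,ce=cv2.connectedComponentsWithStats(m); i=l[v,u]; print(n,st[i],ce[i],at(c,ce[i],.044) if i else None)
# triangulate side+scene head
def tri(a,b):
    (o1,d1),(o2,d2)=a,b; t=np.linalg.lstsq(np.c_[d1,-d2],o2-o1,rcond=None)[0]; return o1+d1*t[0],o2+d2*t[1]
print(tri(ray(s,(244,327)),ray(sc,(402,199))), tri(ray(s,(244,327)),ray(w,(307,127))))
E
```

```text
bolts w3 [[0.6478, 0.2589], [0.6449, 0.1824], [0.4946, 0.2654], [0.4911, 0.1885]]
spans 0.07648054092592851 0.0770030771419325 0.15336136548992607
axis yaw -0.0409791205223582 mid [0.56957521 0.22380233]
pin w3 [0.56661638 0.22411332 0.046     ]
side yaw 0.016381856551431474 mid [0.57313188 0.22498044] spans 0.06692055501249103 0.16187310334903013
side [233 316  24  22 394] [244.28680203 326.10406091] [0.56562366 0.22317734 0.044     ]
scene [393 192  18  11 155] [401.44516129 197.12903226] [0.56758018 0.22397268 0.044     ]
w3 [ 288  107   38   39 1197] [306.67000835 126.13199666] [0.56741599 0.2244501  0.044     ]
(array([0.5667314 , 0.22261368, 0.0395829 ]), array([0.5695704 , 0.22393788, 0.03960452])) (array([0.56610297, 0.22392168, 0.04198937]), array([0.56659328, 0.22415765, 0.04198916]))
```

The views agree on the pin at (0.567, 0.224), hitch yaw -0.04, and head height ≈ 0.042. The bolt spans are plausible. I'll carry the hook to just before the pin and look.

```bash
cat >> h.py <<'E'
PIN=np.array([.5667,.2238]); YAW=-.04; U=np.array([np.cos(YAW),np.sin(YAW)]); N=np.array([-U[1],U[0]]); Z0=-.0054
def pos(s,h,n=0.): # s: hook origin (seat) relative to pin along axis; h: underside height
    return [*(PIN+U*(s-.063)+N*n),Z0+h]
E
python3 - <<'E'
from h import *
g=np.load('grip.npy')
bot.movel([g[0],g[1],Z0+.11],rate=.12); print(bot.get_obs()['opening'])
bot.goto(pos(-.09,.11),down(YAW)); bot.movel(pos(-.09,.015),rate=.08,f_stop=8)
c=snap('wrist','w7'); o=bot.get_obs(); print(o['tool_pos'],pos(-.09,.015),o['force'],o['opening'],o['clock'])
a=c['pixels'][0:330,180:440,::-1]; cv2.imwrite('pics/w7c.png',cv2.resize(a,None,fx=1.8,fy=1.8))
E
```

```text
0.15611488188078906
[0.41450651 0.23027402 0.0102981 ] [np.float64(0.4138223836808704), np.float64(0.22991836813055502), 0.0096] [-0.54979466  0.11253901 -5.42549582] 0.15678713039313608 22.375
```

View pics/w7c.png

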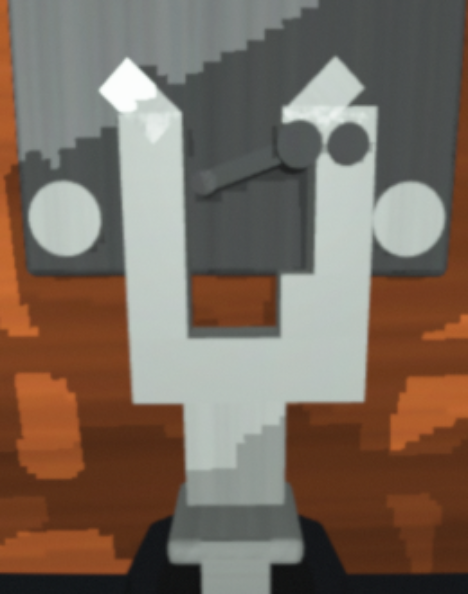

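The crop shows the hook held square. The gap centre is at crop column 233.5 (row 300), the latch is shut, and the two near bolts are at (64,218) and (409,218). The pin is still beyond the top of the view. The jaw is asymmetric about the mouth, which explains the earlier 51 mm. I'll compute the lateral offset.

```bash
python3 - <<'E'
from h import *
c=dict(np.load('pics/w7.npz')); o=bot.get_obs(); T=o['tool_pos'][:2]
def loc(x,y,z):
    p=at(c,(180+x/1.8,y/1.8),z)[:2]; return ((p-PIN)@U*1000).round(1),((p-PIN)@N*1000).round(1)
for n,a,z in(('gapL300',(189,300),.031),('gapR300',(278.5,300),.031),('gapL120',(183.5,120),.031),('tipL',(126,57),.031),('tipR',(336,57),.031),('bar L',(185,450),.031),('bar R',(285.5,450),.031),('mouth bottom',(234,327),.031),('boltL',(64,218),.014),('boltR',(409,218),.014),('webL',(202,575),.049),('webR',(271,575),.049)): print(n,loc(*a,z))
print('tool',(T-PIN)@U,(T-PIN)@N)
E
```

```text
gapL300 (np.float64(-89.7), np.float64(10.3))
gapR300 (np.float64(-89.7), np.float64(-8.3))
gapL120 (np.float64(-54.8), np.float64(10.8))
tipL (np.float64(-43.3), np.float64(21.6))
tipR (np.float64(-43.3), np.float64(-18.5))
bar L (np.float64(-122.7), np.float64(11.9))
bar R (np.float64(-122.7), np.float64(-10.4))
mouth bottom (np.float64(-95.3), np.float64(1.0))
boltL (np.float64(-72.9), np.float64(39.7))
boltR (np.float64(-72.9), np.float64(-38.7))
webL (np.float64(-143.7), np.float64(7.6))
webR (np.float64(-143.7), np.float64(-6.7))
tool -0.1523306407700031 0.00038272894943449797
```

```bash
python3 - <<'E'
from h import *
n=-.0008; R=lambda t:(lambda o:print(t,'s',((o['tool_pos'][:2]-PIN)@U+.063).round(4),'n',((o['tool_pos'][:2]-PIN)@N).round(4),'z',(o['tool_pos'][2]-Z0).round(4),'F',np.r_[o['force'][:2]@U,o['force'][:2]@N,o['force'][2]].round(1),o['clock']))(bot.get_obs())
att=down(YAW-.008); R('pre')
print(bot.movel(pos(-.058,.015,n),rate=.04,attitude=att,f_stop=6)); R('a')
for s in(-.045,-.035,-.025,-.015,-.008):
    h=bot.movel(pos(s,.015,n),rate=.02,f_stop=7); R(s)
    if h: print('hit'); break
E
```

```text
pre s -0.0893 n 0.0004 z 0.0157 F [-0.6  0.1 -5.4] 22.375
False
a s -0.0584 n -0.001 z 0.0148 F [ 0.3 -0.4 -5.2] 23.325
-0.045 s -0.0452 n -0.0009 z 0.0149 F [-0.5 -0.3 -4.8] 24.125
-0.035 s -0.0353 n -0.001 z 0.0148 F [-1.6 -0.8 -4.8] 24.775
-0.025 s -0.0262 n -0.0014 z 0.0142 F [-5.3 -0.5 -5.4] 25.425
-0.015 s -0.0161 n -0.0014 z 0.0142 F [-4.7 -0.4 -6.3] 26.075
-0.008 s -0.0063 n -0.0008 z 0.0156 F [ 1.5 -3.7 -7.1] 26.575
```

The latch resistance rose to about 5 N and has been passed. I'll push gently home.

```bash
cat >> h.py <<'E'
def R(t):
    o=bot.get_obs(); print(t,'s',((o['tool_pos'][:2]-PIN)@U+.063).round(4),'n',((o['tool_pos'][:2]-PIN)@N).round(4),'z',(o['tool_pos'][2]-Z0).round(4),'F',np.r_[o['force'][:2]@U,o['force'][:2]@N,o['force'][2]].round(1),round(o['opening'],4),o['clock'])
E
python3 - <<'E'
from h import *
n=-.0008
for s in np.arange(-.005,.013,.003):
    h=bot.movel(pos(s,.015,n),rate=.012,f_stop=6); R(round(s,3))
    F=bot.get_obs()['force'][:2]@U
    if h or F<-7: print('hit'); break
bot.hold(.2); R('end'); snap('wrist','w8')
E
```

```text
-0.005 s -0.0042 n -0.0008 z 0.0153 F [ 1.8 -4.7 -5.5] 0.1608 26.975
-0.002 s -0.0019 n -0.0002 z 0.0152 F [ 0.9  0.1 -5.3] 0.157 27.375
0.001 s 0.0002 n -0.0007 z 0.0148 F [-3.5  1.8 -3.7] 0.1581 27.775
0.004 s -0.0011 n -0.0015 z 0.0133 F [ 0.2 -0.2 -5.2] 0.156 28.0
hit
end s -0.002 n -0.0017 z 0.0124 F [ 1.7  1.3 -4.3] 0.1557 28.2
```

Contact with the mouth bottom came at s ≈ 0, as expected. Now the pull-back, guarded.

```bash
python3 - <<'E'
from h import *
n=-.0008
bot.movel(pos(-.009,.0145,n),rate=.02,f_stop=7); R('back')
for s in np.arange(-.011,-.024,-.001):
    h=bot.movel(pos(s,.0145,n),rate=.01,f_stop=8); R(round(s,3))
    F=bot.get_obs()['force'][:2]@U
    if h or F>7: print('hit'); break
bot.hold(.3); R('end')
E
```

```text
back s -0.0099 n -0.0011 z 0.0141 F [ 1.  -1.1 -6.5] 0.1614 28.725
-0.011 s -0.0111 n -0.0008 z 0.0144 F [-1.2  1.4 -5.7] 0.1548 29.075
-0.012 s -0.0121 n -0.0008 z 0.0145 F [-1.  -0.  -5.7] 0.1551 29.325
-0.013 s -0.0131 n -0.0008 z 0.0145 F [-0.6  0.1 -4.3] 0.1583 29.575
-0.014 s -0.0139 n -0.0007 z 0.0146 F [ 1.1  0.6 -5.2] 0.157 29.825
-0.015 s -0.0143 n -0.0005 z 0.0148 F [ 2.7 -0.1 -4.9] 0.1574 30.075
-0.016 s -0.0147 n -0.0002 z 0.0152 F [ 3.7  2.1 -4.1] 0.1579 30.325
-0.017 s -0.0148 n -0.0001 z 0.0154 F [ 7.   1.1 -5.9] 0.1573 30.575
-0.018 s -0.0148 n 0.0 z 0.0156 F [ 9.4  1.  -7.3] 0.1574 30.825
hit
end s -0.0148 n 0.0 z 0.0156 F [ 9.6  0.9 -7.2] 0.1585 31.125
```

The latch held 9.6 N at 14.8 mm of draw-back for over 0.3 s. Now I'll relax the pull, set the hook down and release it. I'll let go about 2 mm above the plate so the opening fingers clear the bolt heads.

```bash
python3 - <<'E'
from h import *
bot.movel(pos(-.007,.0145,-.0006),rate=.02); R('mid')
bot.let_go(); R('open'); p=bot.get_obs()['tool_pos']
bot.movel([p[0],p[1],p[2]+.06],rate=.06,f_stop=10); R('up'); p=bot.get_obs()['tool_pos']
bot.movel([p[0]-.02,p[1],.2]); c=snap('wrist','w9'); s=snap('scene','scene9')
a=np.hstack([c['pixels'][:300,160:480], cv2.resize(s['pixels'][150:270,330:480],None,fx=2.5,fy=2.5)])
cv2.imwrite('pics/fin.png',a[:,:,::-1])
E
```

```text
mid s -0.0076 n -0.0008 z 0.0142 F [ 0.1 -0.2 -4.9] 0.1577 31.825
open s -0.007 n -0.0006 z 0.0145 F [ 0.4 -0.7 -0.3] 1.0025 32.9833
up s -0.0075 n -0.0008 z 0.074 F [-1.2 -0.3  0.3] 0.9989 34.1333
```

View pics/fin.png

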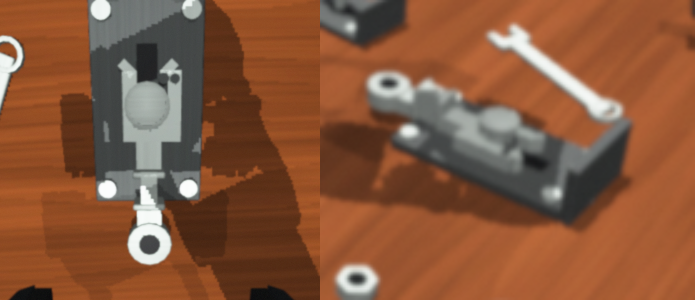

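The final picture shows the hook flat on the plate with the pin head (148,105) over its mouth. The hand is clear and the nut and wrench look undisturbed.

```bash
python3 -c "
from rig import order; print(order.hand_in())"
```

```text
the job is handed in; nothing more can be done
None
```

The hook is latched on the larger hitch's pin, the shut latch held a pull of about 9.6 N, the hook lies flat on the plate with the robot clear of it, and the job is handed in at about 35 s (no verdict was returned).

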